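Nest the tasting bowls in size order

TASK

The tasting is over and someone has put the narrowest wooden bowl straight into the widest one. Nest the three bowls properly in size order, the middle one in the wide one and the narrow one in the middle one, each standing upright and fully down on the floor of the next, leaving the wide bowl where it stands. Set every bowl down gently without dropping it or tipping it over, and leave the sample jars alone.

Things in the scene. Friction and masses are not known exactly. Their poses are not given: they have to be found in the camera images.
- wide_bowl: widest of three brown wooden bowls: round, 176 mm across the outside of the rim, 62 mm high, foot 116 mm across. Walls and floor 8 mm thick; flared to 35 mm height, then a straight upright collar. Flat inner floor about 100 mm across, 8 mm above the underside. Origin at the centre of its underside, z up; round, so yaw means nothing. It stands on the table and at the start holds the narrow bowl
- middle_bowl: middle brown wooden bowl: round, 132 mm across the outside of the rim, 76 mm high, foot 88 mm across. Walls and floor 8 mm thick; flared to 38 mm height, then a straight upright collar 38 mm high. Flat inner floor about 72 mm across, 8 mm above the underside. Origin at the centre of its underside, z up. At the start it stands empty on the table
- narrow_bowl: narrowest brown wooden bowl, tall as a beaker: round, 84 mm across the outside of the rim, 92 mm high, foot 62 mm across. Walls and floor 8 mm thick; flared to 30 mm height, then a straight upright collar 62 mm high. Origin at the centre of its underside, z up. At the start it stands in the wide bowl, on its floor
- jar_front: bystander: closed glass jar, 66 mm across, 85 mm high, black lid, between the bowls on the robot's side; origin at the centre of its underside, z up
- jar_mid: bystander: closed glass jar, 72 mm across, 100 mm high, blue lid, between the bowls on the far side; origin at the centre of its underside, z up
- jar_left: bystander: closed glass jar, 60 mm across, 75 mm high, red lid, far left; origin at the centre of its underside, z up
- jar_right: bystander: closed glass jar, 68 mm across, 95 mm high, brass lid, far right; origin at the centre of its underside, z up
- jar_near: bystander: closed glass jar, 56 mm across, 65 mm high, yellow lid, near left; origin at the centre of its underside, z up
Mind the look-alikes: they are no part of the job. What is shaped like the middle_bowl but green is not meant.

How it is judged:
At the end, for the whole second after the job is handed in: Wide bowl upright on the table within 60 mm of its start; middle bowl in it and narrow bowl in the middle one, each underside 4 to 12 mm above the next one's underside (on its floor), centred within 15 mm, tilted under 0.08 rad, all at rest (height (world z) of wide_bowl below 0.006 m and distance of wide_bowl from where it was at the start of the episode below 0.06 m and z of middle_bowl in the frame of wide_bowl between 0.004 and 0.012 m and horizontal distance between middle_bowl and wide_bowl below 0.015 m and z of narrow_bowl in the frame of middle_bowl between 0.004 and 0.012 m and horizontal distance between narrow_bowl and middle_bowl below 0.015 m and angle between each of wide_bowl, middle_bowl, narrow_bowl's own z axis and vertical below 0.08 rad and linear speed of each of wide_bowl, middle_bowl, narrow_bowl below 0.02 m/s); the robot touches nothing.
It fails at once if a bowl is dropped (in free fall at over 0.7 m/s, a fall of more than about 25 mm) ((contact force between wide_bowl and anything else below 0.02 N and linear speed of wide_bowl above 0.7 m/s) or (contact force between middle_bowl and anything else below 0.02 N and linear speed of middle_bowl above 0.7 m/s) or (contact force between narrow_bowl and anything else below 0.02 N and linear speed of narrow_bowl above 0.7 m/s)).
It fails at once if a bowl is tipped over (tilted more than 1 rad) (angle between any of wide_bowl, middle_bowl, narrow_bowl's own z axis and vertical above 1 rad).
It fails at once if a sample jar is pushed more than 40 mm or knocked over (distance of any of jar_front, jar_mid, jar_left, jar_right, jar_near from where it was at the start of the episode above 0.04 m or angle between any of jar_front, jar_mid, jar_left, jar_right, jar_near's own z axis and vertical above 0.5 rad).
It also fails if it takes over 72 s, if anything falls off the work surface, if the arm or the gripper's body presses on something with over 40 N, if the wrist force passes 120 N, or if a joint passes its speed limit or range.

ROBOT

A 7-joint arm with a two-finger parallel gripper is mounted at the origin on the work surface. World frame = base frame: x ahead of the robot, y to its left, z up, the work surface at z = 0. Lengths are in m, angles in rad, forces in N, time in s.
With the tool pointing down it reaches from about 0.4 to 0.875 m from the base axis. Payload 6.5 kg.
Tool frame: the origin (TCP) lies at the very end of the fingers, on their centre line; the grasp point (between the pads) lies manip.grasp_offset behind it (manip.grasp_offset is the distance from the TCP to the grasp point, in m); z points along the fingers, y is the line along which they close (so a half turn about z gives the same grasp; the last joint's range is limited). The gripper opens to 88 mm and grips with 3 to 60 N. Pads are 18 mm wide; open, the fingers measure 123 mm over their backs; the gripper's body (75 mm by 187 mm) begins 45 mm behind the grasp point.
Start: joints at [-1.264, 0.536, -0.004, 1.538, 0.003, 1.067, -0.071], TCP at [0.237, 0.605, 0.239] pointing down, gripper open.
Joint ranges: [-2.7, 2.7], [-0.37, 2.16], [-1.27, 1.26], [0.24, 2.4], [-1.31, 4.45], [0.19, 1.91], [-2.76, 2.76]. Speed limits (rad/s): [2.39, 2.39, 3.14, 3.14, 3.14, 3.14, 3.14].

INTERFACE

Orientations are given as a unit quaternion [w, x, y, z].
In Python, from rig import manip gives the robot as it stands. Calls block until the motion is done:
- manip.goto(position, orientation): joint-space move of the TCP to a pose.
- manip.movel(position, frame=None, max_speed=0.15): straight line of the TCP; frame=None keeps the orientation; max_speed is the mean speed in m/s.
- manip.movej(angles): joint-space move.
- manip.command_gripper(opening, grasp_force=None): finger opening in m; grasp_force is the grip in N (None keeps the last); returns when the fingers have stopped.
- manip.dwell(seconds).
- manip.ik(position, orientation): joint angles nearest the present ones, or None.
- manip.read_state(): the state.
- manip.read_camera(name): name is "side" or "top"; returns the picture (400x640x3 uint8, red, green, blue); there is no depth.
- manip.camera_info(name): a dict with "fovy" (degrees; the focal length in pixels is half the picture's height over the tangent of half this angle, whatever the lens; pixels are square), "cx", "cy" (the principal point, pixels), "rvec" (rotation vector, rad) and "tvec" (3), from world to camera coordinates, as OpenCV has them. Camera axes: x right, y down, z forward; pixel columns grow to the right and rows downward; lengths in m; the calibration is good to about 2 mm. A picture is of the moment at which its call begins. camera_info takes no time and is no camera call.
A pose or a line that the arm cannot do raises manip.IKError and nothing moves.
- manip.close_job(): hands the job in; it is judged then, once.
The state is a dict: "time": time; "joint_positions": joint angles; "joint_vel": joint speeds; "tau": joint torques, N m; "eef_pos": TCP position; "ee_rot": TCP orientation; "wrist_force": force on the tool from outside, world axes, zero at the start; "wrist_torque": the same for the moment, N m; "width": finger opening in m; "grasp_force": force on a finger pad.
Only numpy, scipy, OpenCV 4.12 (cv2) and the standard library are available. Lean on these libraries where they do the work, as an engineer would, in place of code of your own. Each camera call takes 0.05 s, during which the arm holds its last target. There are 200 camera calls.

## Working session

There is one attempt and no reset: what is moved stays moved. The work goes in short steps, each a Python script; the robot and the scene stay as the last script left them, time stands still between calls to the robot, and variables do not carry over. Pictures are saved under pics/ and viewed, at most 10 in all, crops included, and the job is handed in when it is done.

```bash
mkdir -p pics
python3 - <<'E'
from rig import manip
import cv2,numpy as np
for n in("top","side"):
    im=manip.read_camera(n); cv2.imwrite(f"pics/{n}0.png",im[:,:,::-1]); print(n,manip.camera_info(n))
print(manip.grasp_offset,manip.read_state())
E
```

```text
top {'fovy': 51.43928299408305, 'cx': 322.97397041620803, 'cy': 195.10502279375356, 'rvec': array([ 2.20696974, -2.17298789,  0.02281193]), 'tvec': array([0.08914865, 0.51529074, 1.01160785])}
side {'fovy': 45.502448811243084, 'cx': 307.78644534889827, 'cy': 195.75042420570034, 'rvec': array([ 2.27510108, -0.27842819,  0.14875914]), 'tvec': array([-0.46279235,  0.15888226,  1.25853528])}
0.0187 {'time': 0.1, 'joint_positions': array([-1.26417462,  0.53706612, -0.00444329,  1.53875557,  0.00258953,
        1.06729997, -0.07121923]), 'joint_vel': array([ 0.00066683, -0.00193469,  0.00085722, -0.00204355,  0.00049532,
        0.00017273,  0.00200031]), 'tau': array([ 2.13174324e-03, -5.72076523e+01,  9.93573479e-01, -2.52230769e+01,
       -5.61632426e-02,  1.35400120e-02,  8.47127671e-05]), 'eef_pos': array([0.23656636, 0.60483614, 0.23794969]), 'ee_rot': array([-9.09945776e-05,  1.85307820e-01,  9.82680229e-01, -7.56176728e-04]), 'wrist_force': array([-0.02681064,  0.30379824,  0.2368656 ]), 'wrist_torque': array([0.00412908, 0.01340313, 0.03290578]), 'grasp_force': 0.0, 'width': 0.08803868753754784}
```

View pics/top0.png

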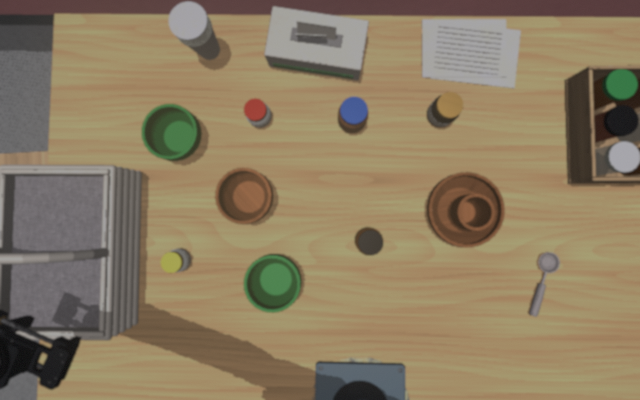

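View pics/side0.png

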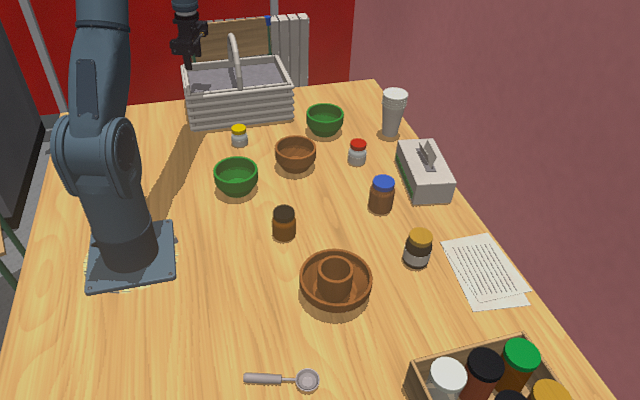

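The top view has the middle bowl near (245,195), the wide bowl at (465,209) with the narrow one at about (475,211), and green look-alikes at (171,132) and (273,283). The side view agrees: middle bowl at (295,153), wide bowl at (336,281). Next I'll check colours and enlarge the nested bowls.

Run:
```python
import cv2,numpy as np
t=cv2.imread("pics/top0.png");s=cv2.imread("pics/side0.png")
def m(im):
    h=cv2.cvtColor(im,cv2.COLOR_BGR2HSV); return h
ht,hs=m(t),m(s)
print('top table/shadow row195', [tuple(map(int,ht[195,c])) for c in list(range(196,296,5))])
print('top row 211', [tuple(map(int,ht[211,c])) for c in range(415,515,4)])
print('side row153',[tuple(map(int,hs[153,c])) for c in range(262,330,4)])
a=cv2.resize(t[165:255,415:515],None,fx=4,fy=4,interpolation=cv2.INTER_CUBIC)
b=cv2.resize(s[240:330,290:390],None,fx=4,fy=4,interpolation=cv2.INTER_CUBIC)
cv2.imwrite("pics/crop.png",np.hstack([a,b]))
```

```text
top table/shadow row195 [(23, 82, 164), (22, 86, 164), (22, 86, 164), (22, 87, 165), (14, 122, 136), (17, 110, 67), (14, 120, 91), (14, 122, 92), (13, 129, 138), (12, 129, 138), (12, 133, 144), (12, 131, 146), (12, 132, 147), (12, 130, 147), (13, 123, 106), (13, 126, 105), (16, 99, 129), (22, 85, 165), (22, 85, 165), (22, 84, 166)]
top row 211 [(23, 83, 165), (23, 83, 165), (21, 88, 160), (15, 104, 81), (12, 125, 122), (12, 122, 94), (13, 132, 120), (12, 129, 121), (13, 129, 103), (14, 106, 60), (14, 111, 60), (12, 133, 127), (12, 134, 139), (12, 134, 141), (12, 134, 143), (12, 130, 106), (13, 122, 69), (14, 117, 61), (13, 112, 59), (13, 133, 92), (12, 129, 111), (13, 112, 59), (13, 127, 131), (19, 91, 165), (20, 93, 164)]
side row153 [(17, 129, 216), (17, 130, 217), (17, 127, 218), (17, 128, 204), (14, 163, 156), (14, 153, 118), (14, 156, 129), (14, 154, 131), (14, 156, 132), (14, 161, 135), (14, 156, 131), (14, 157, 138), (14, 162, 165), (16, 142, 86), (18, 132, 217), (17, 129, 217), (18, 127, 217)]
```

View pics/crop.png

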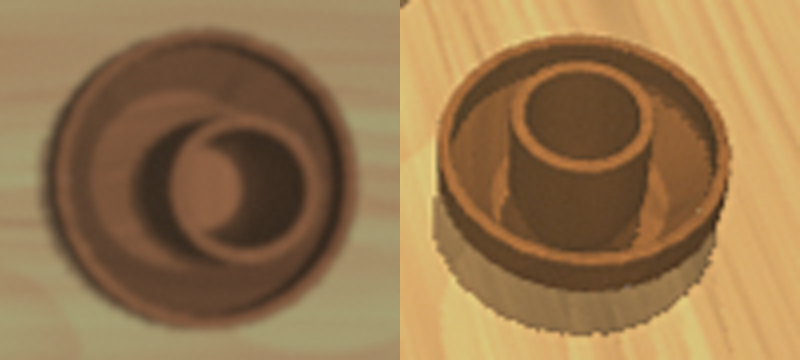

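The crop shows the narrow bowl's bright rim ring clearly in the side view: outer px columns 318–353, rows 255–283. In the top view its outer edge spans columns 457–494 and rows 193–231. I'll measure with contour rays onto the rim planes.

```bash
cat > vis.py <<'E'
import cv2,numpy as np
from scipy.optimize import least_squares
from rig import manip
def cam(n):
    i=manip.camera_info(n); f=200/np.tan(np.radians(i["fovy"])/2); R=cv2.Rodrigues(i["rvec"])[0]
    return f,i["cx"],i["cy"],R,-R.T@i["tvec"]
def rays(n,px,z):
    f,cx,cy,R,C=cam(n); px=np.atleast_2d(px).astype(float)
    d=np.c_[(px[:,0]-cx)/f,(px[:,1]-cy)/f,np.ones(len(px))]@R
    return (C+d*((z-C[2])/d[:,2])[:,None])[:,:2]
def pix(n,p):
    f,cx,cy,R,C=cam(n); q=R@(np.array(p,float)-C); return np.array([cx+f*q[0]/q[2],cy+f*q[1]/q[2]])
def blob(mask,seed):
    """contour (of the blob nearest the seed pixel)"""
    cs,_=cv2.findContours(mask.astype(np.uint8),cv2.RETR_EXTERNAL,cv2.CHAIN_APPROX_NONE)
    cs=[c for c in cs if cv2.contourArea(c)>60]
    return max(cs,key=lambda c:cv2.pointPolygonTest(c,tuple(map(float,seed)),True))[:,0,:]
def circle(n,cont,z,r,far=True):
    """centre of a circle of radius r on plane z; far: use only the side away from the camera"""
    P=rays(n,cont,z); c=P.mean(0); C=cam(n)[4][:2]
    for _ in range(6):
        Q=P[(P-c)@(c-C)>0.15*r*np.linalg.norm(c-C)] if far else P
        c=least_squares(lambda v:np.hypot(*(Q-v).T)-r,c,loss="soft_l1",f_scale=.002).x
    rr=np.hypot(*(Q-c).T); free=least_squares(lambda v:np.hypot(*(Q-v[:2]).T)-v[2],[*c,r],loss="soft_l1",f_scale=.002).x
    return c,rr.std(),free
def brown(n,im):
    h=cv2.cvtColor(im,cv2.COLOR_RGB2HSV).astype(int)
    return (h[...,0]<17)&(h[...,1]>(97 if n=="top" else 138))
E
python3 - <<'E'
from vis import *
np.set_printoptions(precision=4,suppress=True)
for n,seeds in(("top",dict(m=(245,195),w=(445,209))),("side",dict(m=(295,153),w=(310,281)))):
    im=cv2.imread(f"pics/{n}0.png")[:,:,::-1].copy(); b=brown(n,im)
    print(n,"cam",cam(n)[4])
    for k,(z,r) in dict(m=(.076,.066),w=(.062,.088)).items():
        c=blob(b,seeds[k]); print(n,k,cv2.boundingRect(c),*circle(n,c,z,r-.0005))
    V=im.max(2)
    if n=="side":
        print([int(v) for v in V[269,312:360]])
        d=V<115; c=blob(d,(336,266)); print("narrow",cv2.boundingRect(c),*circle(n,c,.1,.034,False))
    for nm,p,z in(("red",(255,109),.075),("blue",(353,110),.1),("black",(369,241),.085),("brass",(449,105),.095),("yellow",(172,262),.065),("narrow px",(475.6,212),.1)):
        if n=="top": print(nm,rays(n,p,z))
E
```

```text
top cam [0.4713 0.0754 1.0339]
top m (215, 167, 64, 57) [0.5087 0.281 ] 0.0016254972118988006 [0.5089 0.2818 0.0649]
top w (420, 172, 103, 76) [ 0.4844 -0.2382] 0.011704669392637809 [ 0.4848 -0.2432  0.0839]
red [[0.7105 0.2581]]
blue [[0.7044 0.0302]]
black [[ 0.408  -0.0107]]
brass [[ 0.7194 -0.1875]]
yellow [[0.3498 0.4465]]
narrow px [[ 0.4776 -0.2459]]
side cam [ 0.2239 -0.929   0.954 ]
side m (275, 135, 41, 39) [0.5082 0.282 ] 0.0015154468141438681 [0.5088 0.2846 0.0633]
side w (299, 248, 74, 65) [ 0.4841 -0.2387] 0.001027218547121063 [ 0.4845 -0.2376  0.0865]
[133, 136, 139, 135, 133, 125, 160, 169, 163, 108, 86, 94, 95, 97, 100, 100, 101, 103, 103, 104, 104, 103, 102, 101, 102, 103, 101, 101, 101, 100, 99, 98, 97, 95, 95, 95, 94, 83, 145, 165, 168, 139, 140, 144, 146, 145, 148, 150]
narrow (321, 258, 29, 22) [ 0.4789 -0.2464] 0.0009939446326822842 [ 0.479  -0.2465  0.032 ]
```

```bash
cat > rob.py <<'E'
from vis import *
np.set_printoptions(precision=4,suppress=True)
def quat(phi):
    t=(phi+np.pi/2)/2; return np.array([0,np.cos(t),np.sin(t),0])
def wall(c,r):
    """TCP xy on the wall of a bowl (r = mid-wall radius), robot's side, and the orientation with y radial"""
    c=np.array(c); u=c/np.linalg.norm(c); return c-r*u,quat(np.arctan2(u[1],u[0]))
def st(msg=""):
    s=manip.read_state(); print(msg,"t%.1f"%s["time"],"p",s["eef_pos"],"F",s["wrist_force"],"w %.4f g %.1f"%(s["width"],s["grasp_force"])); return s
def pick(c,r,ztip,zlift,op=.036,force=40):
    p,q=wall(c,r)
    manip.command_gripper(op); manip.goto([*p,zlift],q); manip.movel([*p,ztip+.03],max_speed=.2); manip.movel([*p,ztip],max_speed=.06)
    st("down"); manip.command_gripper(.0,force); st("grip"); manip.movel([*p,ztip+.03],max_speed=.06); manip.movel([*p,zlift],max_speed=.15); st("lift")
def lower(p,z0,z1,thr=4.):
    """go down in small steps from z0 until touching or z1"""
    manip.movel([*p,z0],max_speed=.12); manip.dwell(.2); f0=manip.read_state()["wrist_force"][2]; z=z0
    while z>z1:
        z-=.0015; manip.movel([*p,z],max_speed=.03); f=manip.read_state()["wrist_force"][2]-f0
        if f>thr: break
    st("touch df %.1f z %.4f"%(f,z)); return z
E
python3 - <<'E'
from rob import *
s=manip.read_state(); p=s["eef_pos"]
try: manip.movel([p[0],p[1],.36],max_speed=.25)
except manip.IKError as e: print("no",e); manip.movel([p[0],p[1],.32],max_speed=.2)
pick((.4785,-.2462),.038,.080,.27)
cv2.imwrite("pics/s1.png",manip.read_camera("side")[:,:,::-1])
E
```

```text
down t6.2 p [ 0.4446 -0.229   0.0799] F [ 1.0998 -0.169   0.461 ] w 0.0360 g 0.0
grip t6.8 p [ 0.4452 -0.2289  0.0803] F [ 0.5164 -0.6082  1.4088] w 0.0080 g 37.7
lift t8.7 p [ 0.4442 -0.2285  0.2692] F [ 0.1689 -0.4827 -0.7224] w 0.0085 g 37.9
```

View pics/s1.png

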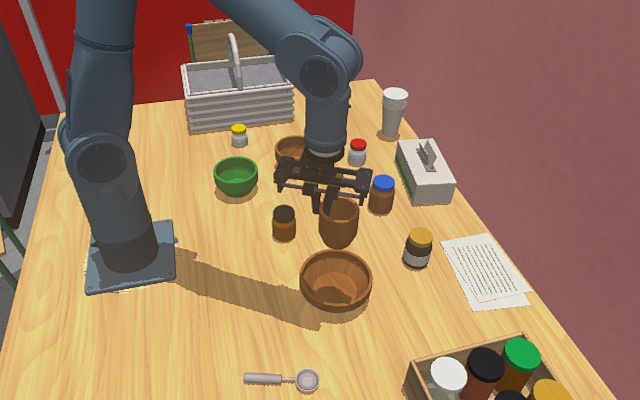

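The narrow bowl is held upright over the wide one (about px (338,220)). I'll park it between the jars, then pick up the middle bowl.

Run:
```python
from rob import *
p,q=wall((.58,-.07),.038)
manip.goto([*p,.26],q); z=lower(p,.084,.066,3.); manip.command_gripper(.036); st("rel"); manip.movel([*p,.2],max_speed=.2)
pick((.5086,.2816),.062,.058,.23)
im=manip.read_camera("side"); cv2.imwrite("pics/s2.png",im[:,:,::-1]); cv2.imwrite("pics/t2.png",manip.read_camera("top")[:,:,::-1])
h=cv2.cvtColor(im,cv2.COLOR_RGB2HSV)
```

```text
touch df 5.0 z 0.0720 t13.3 p [ 0.5426 -0.0655  0.0723] F [ 0.056  -0.4434  3.9992] w 0.0081 g 37.9
rel t13.9 p [ 0.5422 -0.0654  0.0719] F [-0.618   0.6091  0.1526] w 0.0362 g 0.0
down t17.6 p [0.4544 0.2514 0.0578] F [ 0.7527  0.8151 -0.0909] w 0.0357 g 0.0
grip t18.2 p [0.4545 0.2518 0.0582] F [0.1215 0.8257 0.7619] w 0.0090 g 38.5
lift t19.9 p [0.4537 0.2513 0.2291] F [ 0.0632  0.302  -1.6203] w 0.0096 g 39.7
```

View pics/s2.png

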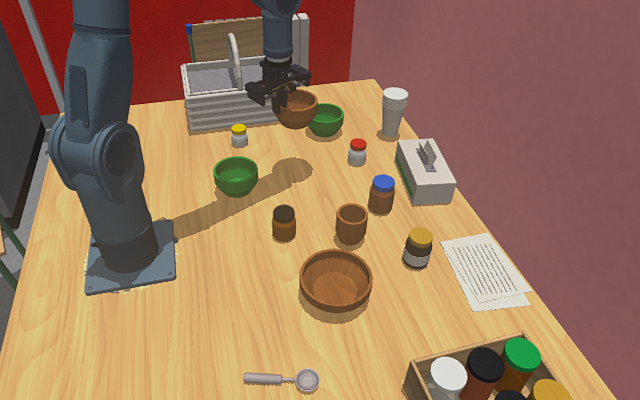

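The middle bowl is held upright at px (295,108), the narrow bowl stands at (351,223), and the wide bowl is free at (336,280). I'll re-measure the wide bowl and lower the middle one into it.

Run:
```python
from rob import *
im=cv2.imread("pics/s2.png")[:,:,::-1].copy(); a=circle("side",blob(brown("side",im),(336,270)),.062,.0875); print(a)
im=cv2.imread("pics/t2.png")[:,:,::-1].copy(); b=circle("top",blob(brown("top",im),(465,209)),.062,.0875); print(b)
c=a[0] if b[1]>.003 else (a[0]+b[0])/2; print("wide",c)
p,q=wall(c,.062); manip.goto([*p,.23],q)
im=manip.read_camera("side"); cv2.imwrite("pics/s3.png",im[:,:,::-1])
z=lower(p,.088,.0625,4.)
im=manip.read_camera("side"); cv2.imwrite("pics/s4.png",im[:,:,::-1])
```

```text
(array([ 0.4841, -0.2387]), np.float64(0.001063698975698427), array([ 0.4846, -0.2374,  0.0864]))
(array([ 0.4845, -0.2379]), np.float64(0.010547420817646319), array([ 0.4848, -0.2424,  0.0841]))
wide [ 0.4841 -0.2387]
touch df 12.5 z 0.0655 t27.1 p [ 0.4286 -0.2114  0.0661] F [-2.2209  1.2595  9.5632] w 0.0093 g 38.6
```

Contact came at 65.5 mm, and the middle bowl should reach the floor at 66. It is fully down, so I'll release, back off and measure.

Run:
```python
from rob import *
p=manip.read_state()["eef_pos"][:2]
manip.movel([*p,.0665],max_speed=.02); manip.command_gripper(.034); st("rel"); manip.movel([*p,.2],max_speed=.2)
q=manip.read_state()["ee_rot"]; manip.goto([.42,.1,.27],quat(.25))
s=manip.read_camera("side");t=manip.read_camera("top")
a=cv2.resize(s[190:340,280:400],None,fx=3,fy=3,interpolation=cv2.INTER_CUBIC);b=cv2.resize(t[140:290,390:510],None,fx=3,fy=3,interpolation=cv2.INTER_CUBIC)
cv2.imwrite("pics/s5.png",s[:,:,::-1]);cv2.imwrite("pics/t5.png",t[:,:,::-1]);cv2.imwrite("pics/c5.png",np.hstack([a,b])[:,:,::-1])
```

```text
rel t27.9 p [ 0.4286 -0.2114  0.0665] F [-0.213  -0.5969 -0.4319] w 0.0339 g 0.0
```

View pics/c5.png

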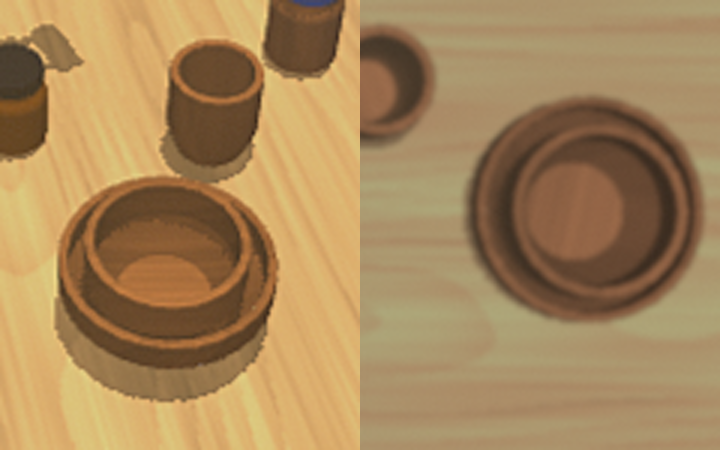

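The middle bowl sits level in the wide one (side crop ring at about (168,243), top crop ring at about (605,210)), and the narrow bowl stands free. I'll measure both rims from the bright ring, cross-check in the top view and pick up the narrow bowl.

```bash
cat >> vis.py <<'E'
def ring(n,im,c,z,r,w=.009):
    """centre of the bright rim (mid-wall radius r) near c"""
    V=cv2.GaussianBlur(im.max(2),(0,0),.6).astype(np.float32); c=np.array(c,float)
    for _ in range(3):
        Q=[]
        for a in np.linspace(0,2*np.pi,120,endpoint=False):
            rr=np.linspace(r-w,r+w,37); px=np.array([pix(n,[*(c+k*np.array([np.cos(a),np.sin(a)])),z]) for k in rr],np.float32)
            v=cv2.remap(V,px[None,:,0],px[None,:,1],cv2.INTER_LINEAR)[0]; Q.append(c+rr[v.argmax()]*np.array([np.cos(a),np.sin(a)]))
        Q=np.array(Q); c=least_squares(lambda v:np.hypot(*(Q-v).T)-r,c,loss="soft_l1",f_scale=.001).x
    return c,np.median(abs(np.hypot(*(Q-c).T)-r))
E
python3 - <<'E'
from rob import *
S={n:cv2.imread(f"pics/{f}.png")[:,:,::-1].copy() for n,f in(("side","s5"),("top","t5"))}
for n in S:
    print(n,"middle",ring(n,S[n],(.4841,-.2387),.084,.062),"narrow ring",ring(n,S[n],(.579,-.070),.092,.038,.007))
    print(n,"wide",circle(n,blob(brown(n,S[n]),pix(n,(.4841,-.2387,.03))),.062,.0875)[:2])
    print(n,"narrow",circle(n,blob(brown(n,S[n]),pix(n,(.579,-.07,.05))),.092,.0415))
E
```

```text
Traceback (most recent call last):
  File "vis.py", line 35, in ring
    rr=np.linspace(r-w,r+w,37); px=np.array([pix(n,[*(c+k*np.array([np.cos(a),np.sin(a)])),z]) for k in rr],np.float32)
                                             ~~~^^^^^^^^^^^^^^^^^^^^^^^^^^^^^^^^^^^^^^^^^^^^^^
  File "vis.py", line 12, in pix
    f,cx,cy,R,C=cam(n); q=R@(np.array(p,float)-C); return np.array([cx+f*q[0]/q[2],cy+f*q[1]/q[2]])
                ~~~^^^
  File "vis.py", line 5, in cam
    i=manip.camera_info(n); f=200/np.tan(np.radians(i["fovy"])/2); R=cv2.Rodrigues(i["rvec"])[0]
ValueError: time passes only in moves, steps and waits
```

Calibration is being called too often, so I'll cache it.

```bash
sed -i 's/^def cam(n):/import functools\n@functools.cache\ndef cam(n):/' vis.py
python3 - <<'E'
from rob import *
S={n:cv2.imread(f"pics/{f}.png")[:,:,::-1].copy() for n,f in(("side","s5"),("top","t5"))}
for n in S:
    print(n,"middle",ring(n,S[n],(.4841,-.2387),.084,.062),"narrow ring",ring(n,S[n],(.579,-.070),.092,.038,.007))
    print(n,"wide",circle(n,blob(brown(n,S[n]),pix(n,(.4841,-.2387,.03))),.062,.0875)[:2])
    print(n,"narrow",circle(n,blob(brown(n,S[n]),pix(n,(.579,-.07,.05))),.092,.0415))
E
```

```text
side middle (array([ 0.4846, -0.2308]), np.float64(0.004147232882338949)) narrow ring (array([ 0.5812, -0.0648]), np.float64(0.005546672411583908))
side wide (array([ 0.4841, -0.2387]), np.float64(0.0010690307742521445))
side narrow (array([ 0.5784, -0.0706]), np.float64(0.0010610591452123643), array([ 0.5792, -0.0686,  0.0398]))
top middle (array([ 0.4828, -0.2389]), np.float64(0.0005417894763516534)) narrow ring (array([ 0.5907, -0.0829]), np.float64(0.003555674478537149))
top wide (array([ 0.4841, -0.238 ]), np.float64(0.01088334972093548))
top narrow (array([ 0.5734, -0.0787]), np.float64(0.007627129392945052), array([ 0.5598, -0.0575,  0.0622]))
```

The middle bowl measures (0.4828,−0.2389), within about 1.5 mm of the wide bowl's centre. The narrow bowl is at (0.579,−0.070), which matches where I released it. Next I'll nest it.

Run:
```python
from rob import *
pick((.579,-.0702),.038,.072,.27)
p,q=wall((.4833,-.2388),.038); manip.goto([*p,.25],q)
z=lower(p,.108,.0855,4.)
```

```text
down t32.7 p [ 0.5412 -0.0658  0.0719] F [-0.4827 -0.0165 -1.058 ] w 0.0357 g 0.0
grip t33.3 p [ 0.5417 -0.0656  0.0722] F [0.9092 1.3897 1.1983] w 0.0084 g 37.7
lift t35.2 p [ 0.5408 -0.0654  0.2692] F [-0.5036 -0.1745 -2.2478] w 0.0081 g 37.9
touch df 17.4 z 0.0870 t41.0 p [ 0.4495 -0.2222  0.0882] F [-3.863   2.6041 15.7422] w 0.0080 g 38.3
```

Contact is at a tip height of 88.2 mm and the expected value is 88, so it is on the floor. Release and check.

Run:
```python
from rob import *
p=manip.read_state()["eef_pos"][:2]
manip.movel([*p,.0882],max_speed=.02); st("relax"); manip.command_gripper(.034); st("rel"); manip.movel([*p,.22],max_speed=.15)
manip.goto([.42,.1,.27],quat(.25)); manip.dwell(.3)
s=manip.read_camera("side");t=manip.read_camera("top")
a=cv2.resize(s[220:340,280:400],None,fx=3,fy=3,interpolation=cv2.INTER_CUBIC);b=cv2.resize(t[150:270,400:520],None,fx=3,fy=3,interpolation=cv2.INTER_CUBIC)
cv2.imwrite("pics/c6.png",np.hstack([a,b])[:,:,::-1]); cv2.imwrite("pics/t6.png",t[:,:,::-1])
print("middle",ring("top",t,(.4835,-.2387),.084,.062),"narrow",ring("top",t,(.4835,-.2387),.108,.038,.007))
d=s.max(2)<115; c=blob(d,pix("side",(.4835,-.2387,.10))); print("narrow side",cv2.boundingRect(c),*circle("side",c,.108,.034,False))
print("wide",circle("side",blob(brown("side",s),pix("side",(.4841,-.2387,.03))),.062,.0875)[:2])
```

```text
relax t41.2 p [ 0.4495 -0.2223  0.0882] F [-0.6389  0.1913  3.8604] w 0.0079 g 38.2
rel t41.8 p [ 0.4495 -0.2222  0.0882] F [-0.1939 -0.1876 -0.4492] w 0.0338 g 0.0
middle (array([ 0.4827, -0.2384]), np.float64(0.0005099389326134428)) narrow (array([ 0.4819, -0.2399]), np.float64(0.0007981486623244022))
narrow side (322, 253, 29, 22) [ 0.4824 -0.2386] 0.0011388832742144693 [ 0.4824 -0.2388  0.032 ]
wide (array([ 0.484 , -0.2389]), np.float64(0.0010042653105551418))
```

View pics/c6.png

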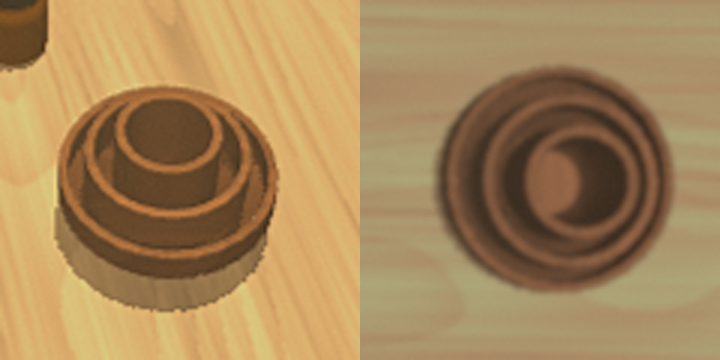

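The picture shows all three rims concentric and level (side crop rings around (168,135–180), top crop narrow ring at (582,181)). The measured centres agree within 2 mm. Handing in.

```bash
python3 -c "
from rig import manip
print(manip.close_job())"
```

```text
the job is handed in; nothing more can be done
None
```

The three bowls are nested in size order, each on the floor of the next and centred within about 2 mm by camera, with the wide bowl where it stood and the jars not touched; the job is handed in at about 45 s of the 72 s limit, but no verdict came back.

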